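Hang the ring-gear carrier on the side-opening drip hook

ROBOT

A 6-joint arm with a two-finger parallel gripper is mounted at the origin on a cart in front of the work surface, level with it; the furniture and walls round the work are solid. World frame = base frame: x ahead of the robot, y to its left, z up, the work surface at z = 0. Lengths are in m, angles in rad, forces in N, time in s.
With the tool pointing down it reaches from about 0.275 to 0.85 m from the base axis. Payload 19 kg.
Tool frame: the origin (TCP) lies midway between the tips of the shut fingers; the grasp point (between the pads) lies 19 mm behind it; y points along the fingers, x is the direction in which the jaws open and shut, and the axes are right-handed (so a half turn about y gives the same grasp; the last joint's range is limited). The gripper opens to 85 mm and grips with 20 to 120 N. Pads are 22 mm wide; open, the fingers measure 114 mm over their backs; the gripper's body (76 mm by 85 mm) begins 54 mm behind the grasp point. The pads swing forward as they close: fully open they stand 13 mm farther back than shut.
Start: joints at [1.019, 0.15, 1.437, -0, 1.554, -0.134], TCP at [0.233, 0.526, 0.231] pointing down, gripper open.
Joint ranges: [-2.8, 2.8], [-0.68, 2.1], [0.12, 2.68], [-1.39, 4.53], [0.16, 2.79], [-2.81, 2.81]. Speed limits (rad/s): [1.89, 1.89, 2.22, 3.01, 3.01, 3.01].

INTERFACE

Orientations are given as [roll, pitch, yaw] about the fixed x, y, z axes, in that order (R = Rz(yaw) Ry(pitch) Rx(roll)).
In Python, from workcell import ctrl, effector, optics, hand_in, models, status gives the robot as it stands. Calls block until the motion is done:
- ctrl.reach(position, orientation): joint-space move of the TCP to a pose.
- ctrl.move_straight(position, attitude=None, v=0.15, threshold=None): straight line of the TCP; attitude=None keeps the orientation; v is the mean speed in m/s. With threshold (N) it stops when the force on the tool has changed by that much, and returns True; else False.
- ctrl.movej(angles): joint-space move.
- effector.command_gripper(opening, strength=None): opening from 0.0 (shut) to 1.0 (fully open); strength is the grip in N (None keeps the last); returns when the fingers have stopped.
- ctrl.pause(seconds).
- ctrl.solve_ik(position, orientation): joint angles nearest the present ones, or None.
- optics.read_camera(name): name is "side" or "top"; returns a dict with "color" (400x640x3 uint8, red, green, blue), "fx", "fy", "cx", "cy" (pixels), "origin" and "attitude" of the camera in the world. Camera axes: x right, y down, z forward; pixel columns grow to the right and rows downward; lengths in m; the calibration is good to about 2 mm. A picture is of the moment at which its call begins. There is no depth.
A pose or a line that the arm cannot do raises ctrl.IKError and nothing moves.
- hand_in(): hands the job in, once; it reports no verdict.
Trained networks look in the newest picture that a camera, given by its name, has taken for a name from the list of things; names that differ only in an ending like _2 or _b are one class to them, and where a whole thing is asked for, a point or a joint stands for the part that bears it (a point fixed in the world has none). Each returns a list of dicts, best first, with "p" (0 to 1); they miss things now and then, are a little off and sometimes report something else, mostly with a low value. They report only what shows in the picture. A call takes as long as a camera call.
- models.recognise(camera, thing): "box" ([left, top, right, bottom] in pixels, round what is visible of it).
Readings, each from a call of its own:
- status.read_time_s(): time.
- status.read_q(): joint angles.
- status.read_joint_velocities(): joint speeds.
- status.read_effort(): joint torques, N m.
- status.read_tool_pos(): TCP position.
- status.read_tcp_rot(): TCP orientation.
- status.read_contact_force(): force on the tool from outside, world axes, zero at the start.
- status.read_ft_torque(): the same for the moment, N m.
- status.read_width(): opening from 0.0 (shut) to 1.0 (fully open).
Only numpy, scipy, OpenCV 4.12 (cv2) and the standard library are available. Lean on these libraries where they do the work, as an engineer would, in place of code of your own. Each camera call takes 0.05 s, during which the arm holds its last target. There are 200 camera calls.

TASK

Take the ring gear by the square grip on its stem and hang it on the drip rack: bring its cross-bar sideways into the mouth of the double hook, slide it to the back and let it down into the throat until it is fully home and hangs upright. The hook head was clamped by eye, so feel for it: never push the carrier against the rack with more than 30 N, do not let it fall, and leave the standing shaft and the bearing alone.

Things in the scene. Friction and masses are not known exactly. Their poses are not given: they have to be found in the camera images.
- carrier_grip (a point): Centre of the square steel grip (18 x 18 mm, 34 mm up and down from here) atop the carrier: a loose toothed ring gear (112 mm across, 11 thick) lying flat, with a 12 mm upright stem. 145 mm above its underside. x, y square to the grip's faces, y along the cross-bar, z up. Same after a half turn about z. 0.4 to 0.65 kg, mostly in the gear, so it hangs upright.
- carrier_bar (a point): Centre of the carrier's horizontal round cross-bar (10 mm thick, 45 mm to each side; an 18 mm thick boss covers its middle 18 mm), 70 mm below the grip's centre, 75 mm above the gear's underside. Axes as the grip's.
- rack: Fixed drip rack: base plate, top 12 mm up, column at local x = +95 mm, clamp with the hook head on it. Origin at mat level under the nominal throat; z up; +x is the way in, from mouth to column; y along the hung bar. Head: two equal 8 mm steel plates, inner faces 40 mm apart (y = -20, +20), joined behind the throat. Nothing near the throat is higher than the jaw's top.
- rack_throat (a point): NOMINAL bar centre when home, 150 mm above the origin. In x, z from here (mm): pocket 14 wide, floor at z -5; level lip x -47 to -7 at z +7, nose slopes down; back wall at x +7 closes pocket and slot; jaw over all, z +29 to +37. The real head is rigid but clamped by eye: up to 15 off along x and 4 in height, not in this reading: see or feel it. No offset in y.
- rack_mouth (a point): NOMINAL middle of the mouth, just before the lip's nose: 60 mm before (-x) and 18 mm above the nominal throat. The slot between lip and jaw is 22 mm high and opens only here, towards -x. Slide in over the lip until the back wall stops the bar, then it can go down 12 mm into the pocket. The head's offset moves the true mouth as well.
- shaft: Loose bystander: stepped steel shaft standing upright, 54 mm across, 113 mm tall, between carrier and rack on the far side; origin at its underside. Leave it.
- bearing: Loose bystander: ball bearing lying flat, 62 mm across, 16 mm thick, between carrier and rack; origin at its underside. Leave it.

How it is judged:
By the outcome, as a careful person would: the job done as asked, in the order asked, and still so for the second after the job is handed in, with the robot touching nothing.
It also fails if it takes over 54 s, if anything falls off the work surface, if the arm or the gripper's body presses on something with over 40 N, if the wrist force passes 120 N, or if a joint passes its speed limit or range.

## Working session

There is one attempt and no reset: what is moved stays moved. The work goes in short steps, each a Python script; the robot and the scene stay as the last script left them, time stands still between calls to the robot, and variables do not carry over. Pictures are saved under pics/ and viewed, about 8 in all and at most 12, crops included, and the job is handed in when it is done.

```bash
mkdir -p pics; ls
cat > h.py <<'E'
import numpy as np, cv2
from scipy.spatial.transform import Rotation as R
from workcell import ctrl, effector, optics, hand_in, models, status
def rot(c):
    a=np.array(c["attitude"],float)
    return a if a.shape==(3,3) else R.from_euler('xyz',a).as_matrix()
def proj(c,P):
    p=rot(c).T@(np.array(P,float)-c["origin"]); return np.array([c["fx"]*p[0]/p[2]+c["cx"],c["fy"]*p[1]/p[2]+c["cy"]])
def ray(c,u,v):
    d=rot(c)@np.array([(u-c["cx"])/c["fx"],(v-c["cy"])/c["fy"],1.]); return np.array(c["origin"],float),d
def atz(c,u,v,z):
    o,d=ray(c,u,v); return o+d*(z-o[2])/d[2]
def tri(c1,p1,c2,p2):
    o1,d1=ray(c1,*p1);o2,d2=ray(c2,*p2)
    s=np.linalg.lstsq(np.c_[d1,-d2],o2-o1,rcond=None)[0]
    a,b=o1+s[0]*d1,o2+s[1]*d2; return (a+b)/2,np.linalg.norm(a-b)
E
python3 - <<'E'
from h import *
for n in("side","top"):
    c=optics.read_camera(n); cv2.imwrite(f"pics/{n}0.png",c["color"][:,:,::-1])
    print(n,c["fx"],c["fy"],c["cx"],c["cy"],c["origin"],c["attitude"])
    for t in("carrier_grip","carrier_bar","rack","rack_throat","shaft","bearing"):
        print(t,[(np.round(d["box"]),round(d["p"],2)) for d in models.recognise(n,t)[:2]])
print(status.read_time_s(),status.read_tcp_rot())
E
```

```text
pics
side 437.82557878182826 437.82557878182826 321.2717493018551 199.999797764597 [ 0.45741894 -0.70918113  0.56898023] [-2.10829793 -0.0253542  -0.1001385 ]
carrier_grip []
carrier_bar [(array([285., 152., 331., 228.]), 0.75), (array([271., 233., 396., 358.]), 0.49)]
rack [(array([269., 231., 397., 363.]), 0.56)]
rack_throat [(array([269., 235., 396., 359.]), 0.94)]
shaft [(array([390., 214., 415., 265.]), 0.82)]
bearing [(array([262., 259., 291., 276.]), 0.79)]
top 450.0875352781589 450.0875352781589 314.13897255715244 203.2086044984293 [0.36810187 0.00530484 1.09068275] [-2.96277569 -0.0067219  -1.58749151]
carrier_grip [(array([225., 200., 268., 244.]), 0.58)]
carrier_bar [(array([221., 199., 269., 247.]), 0.68), (array([311., 238., 334., 264.]), 0.45)]
rack []
rack_throat [(array([368., 157., 424., 246.]), 0.67)]
shaft [(array([308., 135., 333., 158.]), 0.84), (array([371., 160., 425., 248.]), 0.72)]
bearing [(array([310., 234., 332., 262.]), 0.57)]
0.7 [-1.57075547e+00  6.12892813e-05  1.15300697e+00]
```

Run:
```python
import cv2
a=cv2.imread("pics/side0.png");b=cv2.imread("pics/top0.png")
cv2.imwrite("pics/s1.png",cv2.resize(a[130:370,230:450],None,fx=2.5,fy=2.5,interpolation=cv2.INTER_CUBIC))
cv2.imwrite("pics/t1.png",cv2.resize(b[120:280,200:450],None,fx=3,fy=3,interpolation=cv2.INTER_CUBIC))
```

```text
(no output)
```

View pics/s1.png

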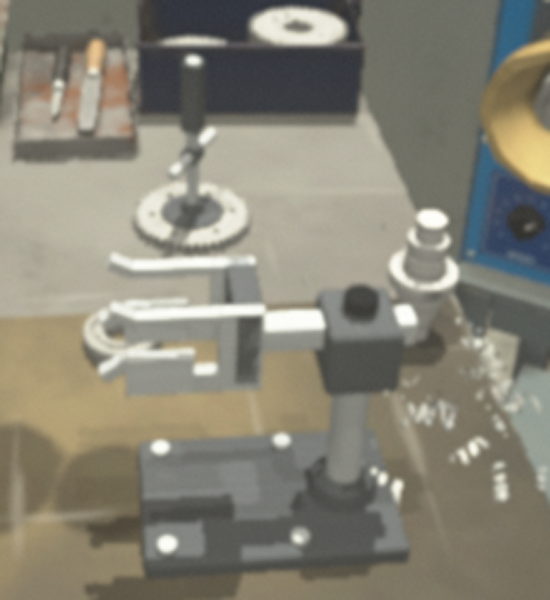

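View pics/t1.png

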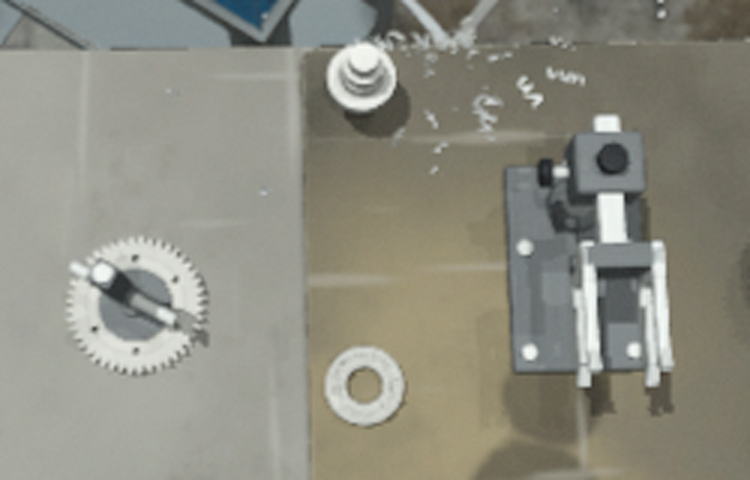

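Side view: the carrier stands upright at the back, with its grip top near (307,155) px. The hook mouth opens to the left (towards the robot). Top view: grip top at (234,211), bar ends at (225,209) and (262,227), rack plate on the right and jaw tips near (394,247) and (417,247). I'll triangulate these.

```bash
cat > m.py <<'E'
from h import *
S=optics.read_camera("side");T=optics.read_camera("top")
s=lambda u,v:(230+u/2.5,130+v/2.5)
t=lambda u,v:(200+u/3,120+v/3)
def show(n,a,b):
    P,e=tri(S,s(*a),T,t(*b));print(n,np.round(P*1000,1),"gap",round(e*1000,1));return P
show("griptop",(193,62),(102,272))
A=show("barA",(210,135),(76,268));B=show("barB",(173,172),(185,322))
print("bar",np.linalg.norm(A-B),(A+B)/2,np.degrees(np.arctan2(*(A-B)[1::-1])))
print("gear c top",atz(T,*t(137,305),.011)," side",atz(S,*s(192,212),.011))
b=[show("bolt",*q) for q in(((160,447),(529,352)),((281,440),(525,247)),((167,543),(634,350)))]
print("yaw bolts",np.degrees(np.arctan2(*(b[1]-b[0])[1::-1])),np.degrees(np.arctan2(*(b[0]-b[2])[1::-1]))-90)
c=[atz(T,*t(*q),.012)for q in((507,168),(513,373),(647,370))];print("plate",np.round(c,4))
show("jawtip L",(112,262),(583,382));show("jawtip R",(114,308),(652,382))
show("jaw back L",(254,261),(587,243));show("jaw back R",(262,308),(658,243))
show("knob",(360,292),(612,158))
print("shaft",atz(T,*t(362,55),.113),"bearing",atz(T,*t(365,386),.016))
for q in((583,382),(652,382),(587,243),(658,243)):print(np.round(atz(T,*t(*q),.187),4))
E
python3 m.py
```

```text
griptop [523.6 163.9 161.8] gap 1.9
barA [542.9 199.8  68.5] gap 2.6
barB [500.7 115.1  78.9] gap 6.9
bar 0.09513667449930642 [0.52179921 0.1574488  0.07368569] 63.542640928272284
gear c top [0.52033444 0.16105088 0.011     ]  side [0.52428449 0.15545649 0.011     ]
bolt [ 478.3 -152.6   16.5] gap 3.1
bolt [ 563.2 -152.9   17.2] gap 2.8
bolt [ 478.7 -236.5   17. ] gap 3.3
yaw bolts -0.19135029512826734 0.235538610667561
plate [[ 0.629  -0.1415  0.012 ]
 [ 0.4606 -0.1399  0.012 ]
 [ 0.4613 -0.2473  0.012 ]]
jawtip L [ 445.3 -163.6  182.1] gap 12.2
jawtip R [ 445.3 -209.9  182.8] gap 13.7
jaw back L [ 535.4 -170.8  184.5] gap 3.3
jaw back R [ 534.3 -219.1  186. ] gap 3.0
knob [ 597.2 -193.3  174.8] gap 3.0
shaft [ 0.69387313 -0.02150631  0.113     ] bearing [ 0.45185007 -0.02126164  0.016     ]
[ 0.4388 -0.1629  0.187 ]
[ 0.4381 -0.2092  0.187 ]
[ 0.5333 -0.1703  0.187 ]
[ 0.5326 -0.2187  0.187 ]
```

Run:
```python
from h import *
T=optics.read_camera("top")
c=T["color"][:,:,::-1]
t=lambda u,v:(200+u/3,120+v/3)
A=atz(T,*t(76,268),.077);B=atz(T,*t(185,322),.077);print(A,B,np.linalg.norm(A-B),np.degrees(np.arctan2(*(A-B)[1::-1])),(A+B)/2, atz(T,*t(102,272),.162))
z=np.hstack([cv2.resize(c[190:250,215:275],(396,396),interpolation=cv2.INTER_CUBIC),cv2.resize(c[190:250,380:440],(396,396),interpolation=cv2.INTER_CUBIC)])
cv2.imwrite("pics/z2.png",z)
yaw=np.radians(-26.5)
p=[.523,.161,.26]
ctrl.reach(p,[-np.pi/2,0,yaw]); print(status.read_time_s(),status.read_q())
```

```text
[0.54013282 0.19813204 0.077     ] [0.49750731 0.11519767 0.077     ] 0.09324721694289372 62.798346774657766 [0.51882007 0.15666486 0.077     ] [0.52260276 0.16384103 0.162     ]
2.5583 [1.59280708e-01 8.43154870e-02 1.45358980e+00 2.42448294e-04
 1.60377510e+00 6.19920510e-01]
```

View pics/z2.png

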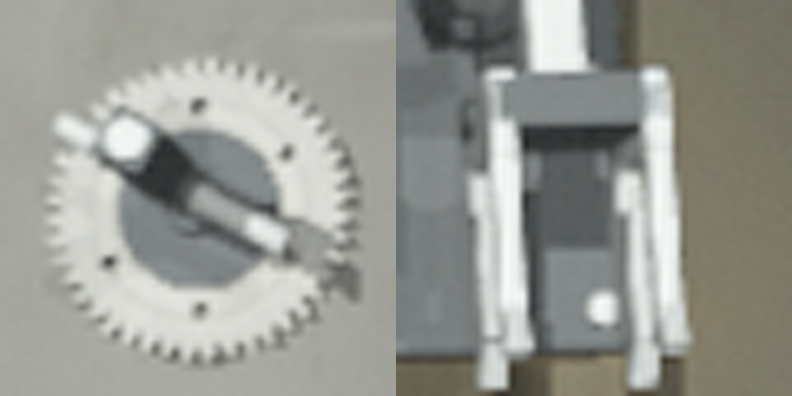

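The left crop shows the grip top at (234,211) px. In the right crop, the jaw plates are the upper bars, (396,201) to (399,243) and (419,201) to (423,243). The lips are the lower bars, reaching out to row 249, which I had mistaken for jaw tips. Recompute.

Run:
```python
from h import *
T=optics.read_camera("top")
f=lambda u,v,z:np.round(atz(T,380+(u-396)/6.6,190+v/6.6,z)*1000,1)
for n,u,v,z in(("jawLback",502,72,.187),("jawLtip",520,352,.187),("jawRback",655,70,.187),("jawRtip",680,350,.187),("lipLtip",492,388,.15),("lipRtip",643,388,.15),("block front top",572,127,.187),("block back top",572,73,.187)):print(n,f(u,v,z))
yaw=np.radians(-27); rpy=[-np.pi/2,0,yaw]
effector.command_gripper(1.0,60)
ctrl.move_straight([.522,.161,.127],rpy,v=.12)
print(status.read_contact_force(),status.read_time_s())
effector.command_gripper(0.0,80)
print(status.read_width(),status.read_contact_force(),status.read_time_s())
S=optics.read_camera("side")["color"][:,:,::-1]
cv2.imwrite("pics/g3.png",cv2.resize(S[100:240,230:400],None,fx=4,fy=4,interpolation=cv2.INTER_CUBIC))
```

```text
jawLback [ 533.5 -171.1  187. ]
jawLtip [ 446.7 -172.3  187. ]
jawRback [ 533.4 -218.6  187. ]
jawRtip [ 446.5 -221.2  187. ]
lipLtip [ 438.7 -170.1  150. ]
lipRtip [ 437.9 -218.   150. ]
block front top [ 515.9 -191.9  187. ]
block back top [ 532.9 -192.8  187. ]
[ 0.17991941 -0.08792929 -0.17276334] 4.0833
0.19511140018736486 [-2.99537647 -0.53816385  3.90815035] 4.7167
```

View pics/g3.png

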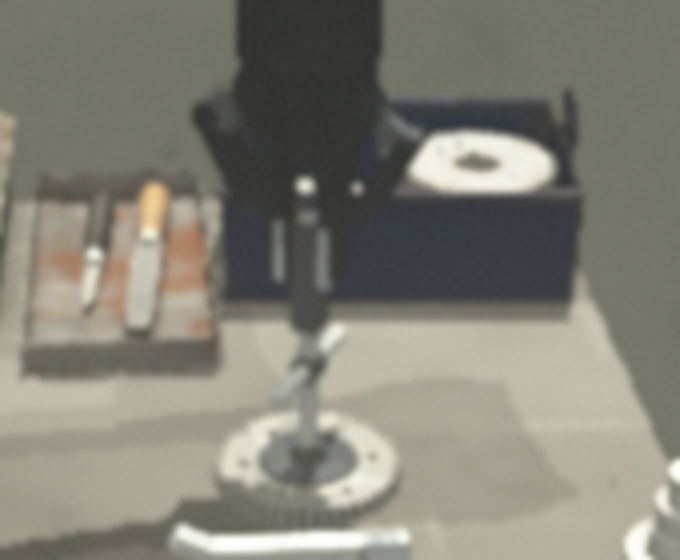

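The picture shows the grip held squarely between the pads with the carrier upright. So the bar is 52 mm below the TCP. The back wall is at x≈0.516, which puts the throat at about x 0.509, y -0.1945, and the jaw top is about 1–2 mm low. Lift, move to the mouth and check.

Run:
```python
from h import *
f0=status.read_contact_force()
ctrl.move_straight([.522,.161,.219],v=.1)
ctrl.pause(.2);print("weight",status.read_contact_force()-f0, status.read_ft_torque())
ctrl.move_straight([.41,-.1945,.219],[-np.pi/2,0,0],v=.15)
print(status.read_time_s(),status.read_tool_pos(),status.read_tcp_rot(),status.read_width())
S=optics.read_camera("side");c=S["color"][:,:,::-1]
for P in((.41,-.2395,.167),(.41,-.1495,.167),(.438,-.218,.15)):print(proj(S,P))
cv2.imwrite("pics/m4.png",cv2.resize(c[180:320,220:390],None,fx=4.2,fy=4.2,interpolation=cv2.INTER_CUBIC))
```

```text
weight [ 1.17768643  1.49279135 -9.89099255] [-0.04746808 -0.01934835 -0.03983493]
8.6667 [ 0.41008321 -0.19420747  0.21899177] [-1.57074687e+00  9.31620757e-06  3.58098656e-04] 0.20025829858062585
[245.40343409 277.32209192]
[248.18681421 238.86818149]
[266.4995886  275.59400093]
```

View pics/m4.png

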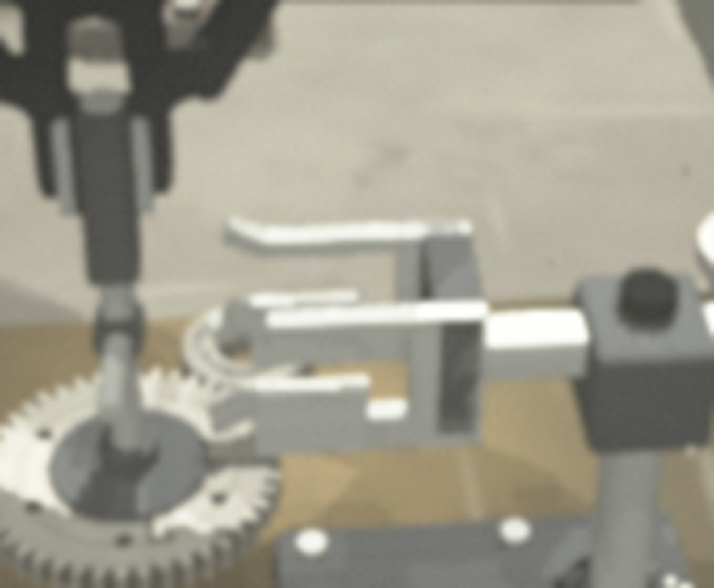

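Run:
```python
from h import *
S=optics.read_camera("side")
def aty(u,v,y):
    o,d=ray(S,220+u/4.2,180+v/4.2);return np.round((o+d*(y-o[1])/d[1])*1000,1)
for n,u,v,y in(("jaw top near edge",340,326,-.2225),("jaw top far edge",340,306,-.2145),("lip near edge",310,390,-.2225),("lip far edge",310,378,-.2145),("floor near",387,417,-.2225),("floor far",387,402,-.2145),("lip back end",369,385,-.2185),("backwall",410,400,-.2225),("lip nose",213,425,-.2225),("lip flat start",255,388,-.2225),("bar near end centre",120,412,-.2395)):print(n,aty(u,v,y))
print(status.read_contact_force())
```

```text
jaw top near edge [ 487.4 -222.5  183.7]
jaw top far edge [ 487.9 -214.5  185.9]
lip near edge [ 477.2 -222.5  156.6]
lip far edge [ 477.6 -214.5  155.2]
floor near [ 503.8 -222.5  142.9]
floor far [ 504.5 -214.5  142.8]
lip back end [ 497.7 -218.5  154.2]
backwall [ 511.7 -222.5  150.1]
lip nose [ 443.8 -222.5  143. ]
lip flat start [ 458.5 -222.5  158.6]
bar near end centre [ 414.2 -239.5  165.4]
[-0.31190864 -0.0274383  -3.8903562 ]
```

Head measures about 2 mm low and the throat is at x≈0.505–0.509. Entering at bar z 0.166, sliding gently.

Run:
```python
from h import *
ctrl.move_straight([.41,-.1945,.218],v=.05)
def st(n,h=None):print(n,h,np.round(status.read_tool_pos()*1 if hasattr(status.read_tool_pos(),'shape') else status.read_tool_pos(),4),np.round(status.read_contact_force(),1),round(status.read_time_s(),2))
st("pre")
h=ctrl.move_straight([.49,-.1945,.218],v=.05,threshold=6);st("in",h)
if not h:
    h=ctrl.move_straight([.53,-.1945,.218],v=.015,threshold=5);st("back",h)
    ctrl.pause(.2);st("rest")
```

```text
pre None [ 0.41   -0.1944  0.2179] [ 0.4  0.2 -4.6] 9.02
in False [ 0.4898 -0.1945  0.2181] [-0.1  1.1 -4.8] 10.77
back True [ 0.5049 -0.1944  0.2173] [-1.7 -0.2 -2.8] 12.03
rest None [ 0.5048 -0.1943  0.2168] [-0.8  0.  -4.6] 12.23
```

```bash
cat >> h.py <<'E'
def st(n,h=None):print(n,h,np.round(status.read_tool_pos(),4),np.round(status.read_contact_force(),1),np.round(status.read_ft_torque(),2),round(status.read_time_s(),2))
E
python3 - <<'E'
from h import *
h=ctrl.move_straight([.53,-.1945,.218],v=.015,threshold=7);st("back",h)
ctrl.pause(.2);st("rest")
E
```

```text
back True [ 0.5051 -0.1942  0.2161] [-1.4  0.5 -4.3] [-0.01  0.3   0.03] 12.66
rest None [ 0.505  -0.1941  0.2156] [-0.9  0.5 -2.6] [-0.03  0.18  0.02] 12.86
```

Run:
```python
from h import *
ctrl.move_straight([.5035,-.1943,.2155],[-np.pi/2,0,0],v=.03);ctrl.pause(.1);st("off wall")
h=ctrl.move_straight([.5035,-.1943,.190],v=.015,threshold=5);st("down",h)
ctrl.pause(.2);st("rest")
S=optics.read_camera("side");c=S["color"][:,:,::-1]
cv2.imwrite("pics/d5.png",cv2.resize(c[180:320,220:390],None,fx=4.2,fy=4.2,interpolation=cv2.INTER_CUBIC))
```

```text
off wall None [ 0.5035 -0.1943  0.2155] [ 0.3  0.7 -5.3] [-0.01  0.01 -0.02] 13.21
down True [ 0.5035 -0.1943  0.2054] [0.2 0.5 4.8] [ 0.09  0.01 -0.02] 14.06
rest None [ 0.5035 -0.1943  0.2054] [0.  0.7 6. ] [-0.01  0.04  0.  ] 14.26
```

View pics/d5.png

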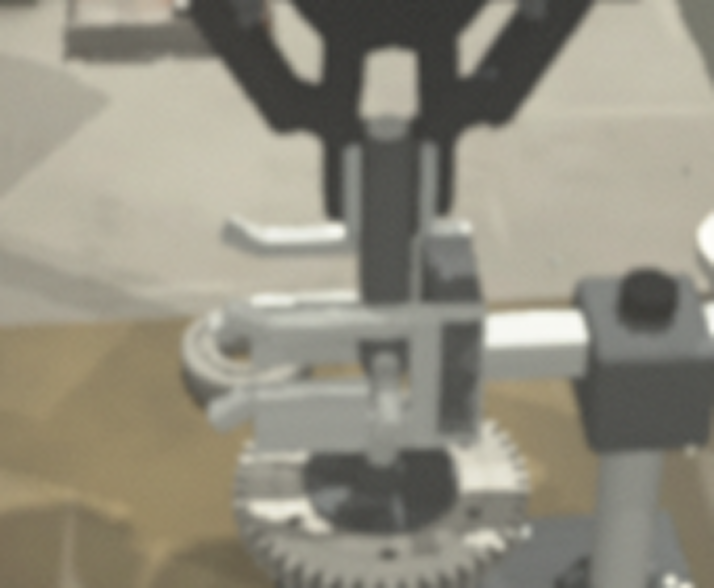

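The bar sits in line with the pocket (crop x 370–400), but from height alone the contact (bar z 0.153) could be floor or lip. I'll feel sideways: in the pocket, -x is blocked within about 4 mm.

Run:
```python
from h import *
ctrl.move_straight([.5035,-.1943,.2066],v=.03);ctrl.pause(.1);st("up1")
h=ctrl.move_straight([.4945,-.1943,.2066],v=.015,threshold=4);st("-x",h)
p=status.read_tool_pos()
ctrl.move_straight([.5035,-.1943,.2066],[-np.pi/2,0,0],v=.03);ctrl.pause(.1);st("mid")
h=ctrl.move_straight([.512,-.1943,.2066],v=.015,threshold=4);st("+x",h)
```

```text
up1 None [ 0.5034 -0.1942  0.2063] [-1.   0.1 -5.2] [ 0.02  0.02 -0.03] 14.66
-x True [ 0.501  -0.1941  0.2062] [ 4.9 -0.4 -1.9] [-0.09 -1.03  0.08] 15.0
mid None [ 0.5033 -0.1942  0.2063] [ 1.3  0.  -4.9] [-0.02  0.   -0.02] 15.36
+x True [ 0.5048 -0.1942  0.2057] [-0.4 -1.1 -4.3] [-0.06  0.13  0.03] 15.66
```

Blocked both ways at 0.501 and 0.5048, giving 3.8 mm of play. So the bar is in the 14 mm pocket and the true throat is at x≈0.503. Next: is it fully down, or caught on something?

Run:
```python
from h import *
S=optics.read_camera("side")
for n,z in(("gtop",.271),("gc",.237),("gbot",.203),("bar",.167)):print(n,np.round((proj(S,(.41,-.1945,z))-[220,180])*4.2))
ctrl.move_straight([.503,-.1943,.2066],[-np.pi/2,0,0],v=.03);ctrl.pause(.1);st("mid")
h=ctrl.move_straight([.503,-.1943,.190],v=.015,threshold=12);st("down",h)
ctrl.pause(.2);st("rest")
S=optics.read_camera("side");T=optics.read_camera("top")
for z in(.1534,.148):print(np.round((proj(S,(.503,-.2395,z))-[270,210])*8))
c=S["color"][:,:,::-1]
cv2.imwrite("pics/d6.png",cv2.resize(c[220:300,270:345],None,fx=8,fy=8,interpolation=cv2.INTER_CUBIC)[:600])
```

```text
gtop [93. 65.]
gc [100. 154.]
gbot [106. 239.]
bar [113. 323.]
mid None [ 0.5029 -0.1943  0.2065] [ 0.2 -0.2 -4.9] [-0.03 -0.01 -0.04] 16.06
down True [ 0.5031 -0.1944  0.2054] [-0.9  0.2  6.2] [0.1  0.17 0.01] 16.43
rest None [ 0.5031 -0.1943  0.2054] [-1.4  0.   5.8] [ 0.1   0.25 -0.04] 16.63
[341. 573.]
[341. 596.]
```

View pics/d6.png

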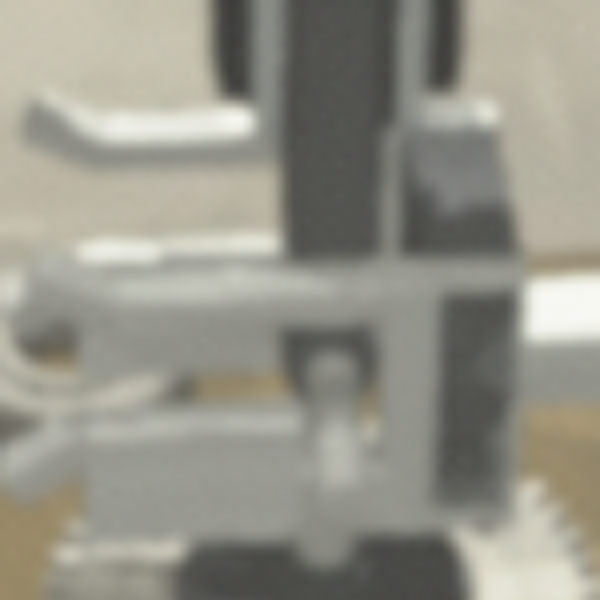

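The bar is in the pocket behind the lip. The visual height suggests it's at the floor, though it sits lower than my in-hand model. To confirm depth, I'll find the lip level: full depth is 12 mm, so the lip should still block -x at TCP z ≈ 0.2155 if 0.2054 is the floor.

Run:
```python
from h import *
for z in(.2120,.2150,.2162):
    ctrl.move_straight([.503,-.1943,z],[-np.pi/2,0,0],v=.03);ctrl.pause(.1)
    h=ctrl.move_straight([.497,-.1943,z],v=.02,threshold=4);st(f"-x at {z}",h)
    ctrl.move_straight([.503,-.1943,z],[-np.pi/2,0,0],v=.03)
    if not h: break
```

```text
-x at 0.212 True [ 0.5008 -0.1941  0.2116] [ 4.6  0.7 -0.6] [-0.03 -1.05  0.14] 17.48
-x at 0.215 True [ 0.4997 -0.1942  0.2147] [4.  0.6 1.9] [-0.12 -0.85  0.09] 18.35
-x at 0.2162 True [ 0.4984 -0.1942  0.2161] [1.7 0.1 4.7] [-0.1  -0.44  0.02] 19.27
```

The corner geometry puts the lip-rest level at TCP z≈0.2167, so the floor is ≈0.2047. The 0.2054 contact is therefore the floor. Seat, release, retreat.

Run:
```python
from h import *
ctrl.move_straight([.503,-.1943,.2075],[-np.pi/2,0,0],v=.04);ctrl.pause(.1)
h=ctrl.move_straight([.503,-.1943,.200],v=.012,threshold=5);st("seat",h)
effector.command_gripper(0.35,20);st("part open")
effector.command_gripper(0.8);st("open")
ctrl.move_straight([.503,-.1943,.31],v=.08);st("up")
ctrl.reach([.33,.1,.31],[-np.pi/2,0,0])
ctrl.pause(.5);st("away")
S=optics.read_camera("side");T=optics.read_camera("top")
a=cv2.resize(S["color"][180:320,220:390,::-1],None,fx=3.5,fy=3.5,interpolation=cv2.INTER_CUBIC)
b=cv2.resize(T["color"][180:280,370:440,::-1],None,fx=2.8,fy=4.9)
b=cv2.resize(T["color"][170:270,380:435,::-1],(194,353),interpolation=cv2.INTER_CUBIC)
b=cv2.copyMakeBorder(b,0,a.shape[0]-353,0,0,cv2.BORDER_CONSTANT)
cv2.imwrite("pics/f7.png",np.hstack([a,b]))
for z in(.222,.154,.148): print(np.round((proj(S,(.503,-.1945,z))-[220,180])*3.5), np.round((proj(T,(.503,-.1945,z))-[380,170])*3.53))
```

```text
seat True [ 0.5031 -0.1944  0.2054] [ 0.8 -0.6  5.1] [ 0.06 -0.04  0.  ] 20.41
part open None [ 0.5027 -0.1941  0.2044] [-0.3 -0.2  0.2] [0.   0.01 0.03] 20.69
open None [ 0.5027 -0.1941  0.2044] [ 0.5  0.3 -0.4] [ 0.03 -0.04  0.02] 21.15
up None [ 0.5029 -0.1942  0.3095] [-0.3  0.7  0.1] [-0.02 -0.03  0.04] 22.62
away None [0.3301 0.0999 0.31  ] [ 0.1 -0.2  0.1] [-0.02 -0.02 -0.  ] 24.41
[318. 152.] [113. 151.]
[316. 284.] [ 88. 169.]
[315. 295.] [ 86. 170.]
```

View pics/f7.png

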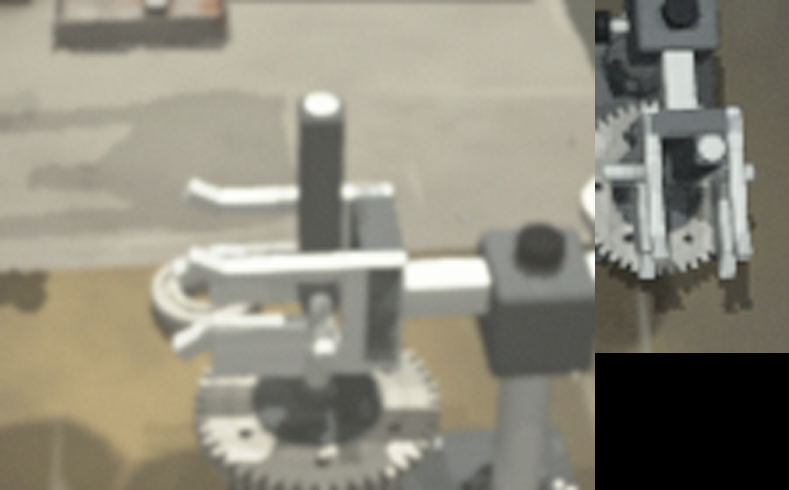

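Final view: the carrier hangs upright, with grip top at (321,103) in the crop. In the top view the bar is level across both plates, at crop row 172, and centred in the pocket. The gripper is well clear with zero force.

```bash
python3 -c "
from h import *
hand_in();print(status.read_time_s())"
```

```text
the job is handed in; nothing more can be done
the job is handed in; nothing more can be done
```

The ring gear is hanging in the double hook, and I handed the job in at about 24.4 s on the robot's clock. I gripped it by the square grip, slid the bar in to the back wall and lowered it into the pocket, then let go and moved the arm clear.

- **Position:** I found the true throat at x ≈ 0.503 by feel. The bar was blocked both ways with 3.8 mm of play, against the 4 mm expected in the pocket.
- **Depth:** probing the lip's edge put the floor at a tool height of about 0.2047. The bar seated at 0.2054, and the tool read 0.2044 after release, so it is home to within about 1 mm.
- **Forces:** each feeling move stopped after a force change of 4–12 N, and the highest readings were about 6 N, well under 30 N.
- **Final pictures:** the carrier hangs upright with the bar level across both plates. The arm reads about 0 N and touches nothing. The bearing and shaft were never approached; I didn't check their positions again afterwards.

**Disagreements:**
- The grip's top looked about 17 mm lower in the pictures than the given sizes imply.
- My bar height from the grasp was about 5 mm above what the side camera suggested at the throat. I relied on feel for the final depth.
- The last top view put the bar about 3 mm towards +y of my model, which is well within the room between the plates.

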